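# Unclip the centrifuge bucket's safety cover and rack the spun tube

### The job

The spun centrifuge bucket on the bench is still closed with its clear clip-on safety cover. Hold the cover lightly by its two orange side tabs, press it down on its rubber gasket until you feel it sit hard on the lock collar (pressing or wrenching the cover with more than 18 N breaks the hooks), then squeeze the tabs together until both hooks swing clear (a tab cracks above 25 N), lift the cover straight off and stand it, open side down, on a free spot of the bench. Then take the red-capped tube out of the bucket, keep it upright so that its layers do not mix, and set it down, without dropping it, fully home in a free place of the blue rack; leave the purple-capped tube in the bucket and everything else where it is.

Things in the scene. Friction and masses are not known exactly. Their poses are not given: they have to be found in the camera images.
- bucket: Open grey metal centrifuge bucket, fixed to the bench by its dark stand plate (96 x 68 x 8 mm). Origin: centre of its underside, on the bench; x along its long side, y across, z up. 78 x 43 mm outside. A blue insert inside has three round 13 mm sockets in a row at x = -19, 0, +19 mm, y = 0, floor 10 mm above the bench; one tube in each end socket (which is where varies), the middle empty.
- bucket_rim (a point): Centre of the bucket's mouth (72 x 37 mm), 66 mm above the bench; axes as the bucket's. Round the rim is a steel lock collar, 87 x 53 mm outside, its top 66 to 72 mm above the bench: it is set by hand, at a new height each time, which no reading shows. The cover's hooks are caught behind it and swing out only with the cover pressed hard down on it (1.6 to 7.1 mm down; 0.4 mm less will do).
- cover: Loose clear cover, 0.1 to 0.15 kg, clipped on the bucket. Origin: centre of its lower edge, 49 mm above the bench when fitted, 0 standing on it; x along its long side, y to the left tab. Plug 70 x 35 mm, 24 mm deep, 1 mm play; flange 88 x 53 mm on a soft gasket that gives at 2 to 4 N until it sits hard on the collar. Over 18 N between cover and bucket breaks the hooks. Lifts off in 25 mm.
- cover_grip (a point): Point midway between the thumb pads of the two orange tabs, 58 mm above the cover's lower edge (107 mm above the bench when fitted); axes as the cover's. Hold and squeeze here, one finger on each pad, closing along the cover's y; 63 mm over the pads at rest, 42 mm fully in. Fingertips must stay 37 mm or more above the cover's lower edge: below, hinges and legs stick out to 30 mm either side.
- tab_left: Orange rocker tab on the cover's +y side; origin on its hinge pin, 28 mm from the middle, 32 mm above the cover's lower edge. Above the pin a ribbed rubber thumb pad, 26 mm along x, 12 mm high, 52 to 64 mm above the lower edge; below it a hook with an upturned tooth. Pushing the pad in swings the hook out; a spring returns it. Over 12 N on the pads while the hooks are caught breaks them.
- tab_right: The same tab, mirrored, on the -y side. A pad stays put up to 8 N (hold with 6 to 7 N while pressing down). If the hooks are free it is 4 mm in at 11 N, 8 mm at 13 N (hook clear), and meets its stop 10 mm in at 14 N; if caught, under 1 mm. 16 to 19 N keep it in; over 25 N cracks it. Squeeze evenly: centre the hand by feel (light hold, no net side force).
- red_tube_mid (a point): Centre (42 mm above its bottom end) of the loose tube to be moved: red cap, 84 mm tall, 10 to 20 g. Cap 16.6 mm in diameter, from 21 to 42 mm above this point; below it the tube is 12 mm, with a round bottom. z along the tube. In the bucket this point is 52 mm above the bench and the cap reaches from 73 to 94 mm; fully home in the rack it is 46 mm above the bench.
- red_tube: The same red-capped tube; origin at its bottom end, z along it towards the cap.
- purple_tube: Tube of the same size with a purple cap in the bucket's other end socket, to stay there. Origin at its bottom end.
- rack: Loose blue tube rack, 48 x 125 x 55 mm, 0.3 kg, with twelve square 14 mm places in two rows along its y (x = -9 and 9 mm; y = -44.5, -27, -9, 9, 27, 44.5 mm), guided at 24 to 28 and 50 to 55 mm up. Origin at the centre of its underside on the bench. A tube fully home stands on its floor plate, 4 mm up. The bench between bucket and rack is free.
- rack_place (a point): A free place of the rack (x = -9, y = 9 mm in the rack's frame): the centre of its mouth, 55 mm above the bench; axes as the rack's. Any other free place will do as well.
- rack_tube: Another purple-capped tube, 84 mm tall, standing in the rack at x = 9, y = -44.5 mm; to be left alone. Origin at its bottom end.
- control_vial: Bystander: small vial with a green cap, 24 mm in diameter, 45 mm tall, left of the bucket. Origin at the centre of its underside.
- bench_timer: Bystander: white bench timer, 58 x 62 x 18 mm, to the right near the front edge. Origin at the centre of its underside.
- stain_bottle: Bystander: brown bottle with a black cap, 48 mm in diameter, 104 mm tall, to the left. Origin at the centre of its underside.
- dish: Bystander: lidded clear dish, 89 mm in diameter, 15 mm tall, far to the left. Origin at the centre of its underside.

How it is judged:
On the way, in this order (a step that is already met when the one before it is completed fails the run):
1. the cover is off: its lower edge is above the bucket's rim (z of cover in the frame of bucket above 0.07 m), for 0.1 s.
2. the cover stands upright on the bench, open side down, let go and at rest (height (world z) of cover below 0.004 m and angle between cover's own z axis and vertical below 0.06 rad and linear speed of cover below 0.02 m/s and contact force between the fingers and cover below 0.1 N), for 0.2 s.
3. the red-capped tube has been lifted out of the bucket (height (world z) of red_tube above 0.058 m), for 0.1 s.
At the end, for the whole second after the job is handed in: Cover upright (0.06 rad) on the bench (within 4 mm), let go; red-capped tube in a rack place, its bottom 1 to 7 mm above the rack's underside, within 0.15 rad of upright, let go, at rest; rack level (0.05 rad); purple-capped tube still in its socket (8 mm) (all of step 2 and z of red_tube in the frame of rack between 0.001 and 0.007 m and angle between the z axis of red_tube and the z axis of rack, either way round below 0.15 rad and angle between rack's own z axis and vertical below 0.05 rad and x of red_tube in the frame of rack between -0.022 and 0.022 m and y of red_tube in the frame of rack between -0.056 and 0.056 m and linear speed of red_tube below 0.02 m/s and contact force between the fingers and red_tube below 0.1 N and z of purple_tube in the frame of bucket below 0.014 m and distance of purple_tube from where it was at the start of the episode below 0.008 m); the robot touches nothing.
It fails at once if a tab is pressed with more than 25 N (it cracks) (contact force between the fingers and tab_left above 25 N or contact force between the fingers and tab_right above 25 N).
It fails at once if the cover is wrenched or pushed against the bucket with more than 18 N (contact force between cover and bucket above 18 N).
It fails at once if the red-capped tube is tilted by more than 0.5 rad or dropped (over 0.5 m/s without the fingers on it) (angle between red_tube's own z axis and vertical above 0.5 rad or (contact force between the fingers and red_tube below 0.05 N and linear speed of red_tube above 0.5 m/s)).
It fails at once if the cover is dropped (moves at over 0.5 m/s without the fingers on it) or tipped by more than 0.6 rad (angle between cover's own z axis and vertical above 0.6 rad or (contact force between the fingers and cover below 0.05 N and linear speed of cover above 0.5 m/s)).
It fails at once if the rack or its tube is shifted by more than 30 mm, or the vial, the timer, the bottle or the dish by more than 20 mm (distance of any of control_vial, bench_timer, stain_bottle, dish from where it was at the start of the episode above 0.02 m or distance of any of rack, rack_tube from where it was at the start of the episode above 0.03 m).
It also fails if it takes over 54 s, if anything falls off the work surface, if the arm or the gripper's body presses on something with over 40 N, if the wrist force passes 120 N, or if a joint passes its speed limit or range.

### The arm

A 6-joint arm with a two-finger parallel gripper is mounted at the origin on a cart in front of the work surface, level with it; the furniture and walls round the work are solid. World frame = base frame: x ahead of the robot, y to its left, z up, the work surface at z = 0. Lengths are in m, angles in rad, forces in N, time in s.
With the tool pointing down it reaches from about 0.375 to 0.925 m from the base axis. Payload 5.7 kg.
Tool frame: the origin (TCP) lies at the very end of the fingers, on their centre line; the grasp point (between the pads) lies 19 mm behind it; z points along the fingers, y is the line along which they close (so a half turn about z gives the same grasp; the last joint's range is limited). The gripper opens to 88 mm and grips with 3 to 60 N. Pads are 20 mm wide; open, the fingers measure 115 mm over their backs; the gripper's body (75 mm by 178 mm) begins 61 mm behind the grasp point.
Start: joints at [1.213, 0.359, 1.51, -0, 1.272, -0.115], TCP at [0.144, 0.582, 0.223] pointing down, gripper open.
Joint ranges: [-2.97, 2.97], [-1.01, 2.36], [0.21, 2.38], [-0.96, 4.11], [0.2, 2.71], [-2.98, 2.98]. Speed limits (rad/s): [2.39, 2.39, 3.14, 3.14, 3.14, 3.14].

### API

Orientations are given as a rotation vector (axis times angle).
In Python, from rig import ctrl, imaging, hand_in, nets gives the robot as it stands.
- The arm moves only by the tool carry_out, never from a script. Its argument "motion" is a list of rows, each an object with "twist": the turn, a rotation vector about the world's x, y, z in rad, a list of three; "translation": the shift along the world's x, y, z in m, a list of three; "jaw": the opening in per cent of the stroke, from 0 (shut) to 100 (fully open). A call has exactly 8 rows; each row shifts and turns the commanded pose from where the row before left it; what a row does not reach is not made up. A row lasts 1/10 s, in which the tool goes at most 50 mm and 8.59 degrees, less where a joint would pass 70% of its speed; a pose out of reach is approached as far as the arm can. A call with a gripper value outside its range is refused whole. The fingers move at their own pace and stop on an object; "newtons" is the grip in N (left out, the last holds). Time passes only in rows, so rows that do not move let the fingers close, or fill a call up. It gives the time, the measured TCP pose, the force, the opening and the grip force at its end, in the units of the state.
- ctrl.state(): the state, without advancing time (a new reading comes with each control period).
- imaging.camera(name): name is "scene" or "top" or "wrist"; returns (picture, depth): 384x512x3 uint8, red, green, blue; 384x512 float32, m along the optical axis (not along the pixel's ray), 0 where there is no reading.
- imaging.camera_params(name): a dict with "fx", "fy", "cx", "cy" (pixels), "k1" (the pictures are not rectified: a ray, as slopes to the right and down, at radius r is drawn at 1 + k1 r^2 times it, then the intrinsics apply), "rvec" (rotation vector, rad) and "tvec" (3), from world to camera coordinates, as OpenCV has them. Camera axes: x right, y down, z forward; pixel columns grow to the right and rows downward; lengths in m; the calibration is good to about 2 mm. A picture is of the moment at which its call begins: read the wrist's pose just before it. camera_params takes no time and is no camera call; for the wrist camera it gives the pose at the moment of the call.
- hand_in(): hands the job in; it is judged then, once.
Trained networks look in the newest picture that a camera, given by its name, has taken for a name from the list of things; names that differ only in an ending like _2 or _b are one class to them, and where a whole thing is asked for, a point or a joint stands for the part that bears it (a point fixed in the world has none). Each returns a list of dicts, best first, with "confidence" (0 to 1); they miss things now and then, are a little off and sometimes report something else, mostly with a low value. They report only what shows in the picture. A call takes as long as a camera call.
- nets.look_for(target, camera): "position" ([x, y, z] in m, in world coordinates, good to about 4 mm: the middle of the surface that is visible of it).
- nets.cut_out(target, camera): "pixels" (384x512 bool, what is visible of it).
- nets.tip_of(target, camera): "position" ([x, y, z] in m, in world coordinates, good to about 4 mm: a listed point, or the origin of a listed thing).
The state is a dict: "clock": time; "qpos": joint angles; "qvel": joint speeds; "effort": joint torques, N m; "ee_pos": TCP position; "ee_rot": TCP orientation; "ft_force": force on the tool from outside, world axes, zero at the start; "ft_torque": the same for the moment, N m; "grip_width": finger opening in m; "grip_force": force on a finger pad.
Only numpy, scipy, OpenCV 4.12 (cv2) and the standard library are available. Lean on these libraries where they do the work, as an engineer would, in place of code of your own. Each camera call takes 0.05 s, during which the arm holds its last target. There are 200 camera calls.

## Working session

There is one attempt and no reset: what is moved stays moved. The work goes in short steps, Python scripts to look and compute and a tool call to move; the robot and the scene stay as the last step left them, time stands still between calls to the robot, and variables do not carry over. Pictures are saved under pics/ and viewed, at most 10 in all, crops included, and the job is handed in when it is done.

Besides the shell and the picture viewer there is one more tool, called after "Call:" in YAML: its name, and indented under it one key for each argument. carry_out: Moves the arm, as the interface text tells. Its arguments: {"type":"object","properties":{"motion":{"type":"array"},"newtons":{"type":"number"}},"required":["motion"]}

```bash
mkdir -p pics; ls
cat > h.py <<'E'
import numpy as np, cv2
from rig import ctrl, imaging, hand_in, nets
np.set_printoptions(precision=4,suppress=True)
def shot(n,f=None):
    im,d=imaging.camera(n)
    if f: cv2.imwrite('pics/'+f,im[:,:,::-1])
    return im,d
def world(n,d,mask=None,p=None):
    "world points (HxWx3) of a depth image"
    p=p or imaging.camera_params(n)
    h,w=d.shape
    K=np.array([[p['fx'],0,p['cx']],[0,p['fy'],p['cy']],[0,0,1.]])
    u,v=np.meshgrid(np.arange(w),np.arange(h))
    q=np.stack([u,v],-1).reshape(-1,1,2).astype(float)
    r=cv2.undistortPoints(q,K,np.array([p['k1'],0,0,0.])).reshape(h,w,2)
    c=np.concatenate([r*d[...,None],d[...,None]],-1)
    R=cv2.Rodrigues(np.array(p['rvec'],float))[0]
    return (c-np.array(p['tvec']))@R
E
python3 - <<'E'
from h import *
s=ctrl.state(); print({k:np.array(v) for k,v in s.items()})
for n in ['scene','top']:
    shot(n,n+'0.png')
    p=imaging.camera_params(n);print(n,p)
    for t in ['bucket','bucket_rim','cover','cover_grip','tab_left','tab_right','rack','rack_place','rack_tube','red_tube_mid','purple_tube','control_vial','bench_timer','stain_bottle','dish']:
        r=nets.tip_of(t,n); print(t,[(np.array(x['position']).round(4).tolist(),round(x['confidence'],2)) for x in r[:2]])
E
```

```text
pics
{'clock': array(0.), 'qpos': array([ 1.2129,  0.3595,  1.5114, -0.    ,  1.2725, -0.1151]), 'qvel': array([ 0.    ,  0.0002,  0.001 , -0.0005, -0.0018, -0.001 ]), 'effort': array([  0.0014, -51.5382, -27.0721,   0.0677,   0.0351,  -0.0002]), 'ee_pos': array([0.144 , 0.5818, 0.2218]), 'ee_rot': array([-0.3803, -3.1181,  0.0027]), 'ft_force': array([ 0.3909,  0.8217, -0.6231]), 'ft_torque': array([-0.0462,  0.0271, -0.0011]), 'grip_force': array(0.), 'grip_width': array(0.0877)}
scene {'fx': 364.6370879499466, 'fy': 364.6370879499466, 'cx': 252.73885120840754, 'cy': 191.16613326186285, 'k1': -0.12024349653552274, 'rvec': array([ 1.9883, -1.2006,  0.5712]), 'tvec': array([-0.2826,  0.3   ,  1.1097])}
bucket [([0.4702, -0.05, -0.0004], 0.74), ([0.4557, -0.3661, 0.0035], 0.59)]
bucket_rim [([0.4686, -0.0534, 0.0683], 0.5)]
cover [([0.469, -0.0534, 0.0524], 0.66), ([0.4695, -0.0536, 0.1084], 0.43)]
cover_grip [([0.4706, -0.0548, 0.109], 0.72)]
tab_left [([0.4638, -0.0303, 0.0793], 0.54), ([0.4737, -0.086, 0.0781], 0.54)]
tab_right [([0.4757, -0.084, 0.0785], 0.43)]
rack [([0.4457, -0.
[... 645 characters left out ...]
  1.5468])}
bucket []
bucket_rim [([0.467, -0.0503, 0.0636], 0.43)]
cover [([0.4674, -0.0536, 0.0449], 0.77), ([0.4723, -0.0836, 0.0861], 0.29)]
cover_grip [([0.4676, -0.0558, 0.1064], 0.55)]
tab_left []
tab_right [([0.4694, -0.081, 0.0835], 0.47), ([0.3749, -0.5458, 0.0032], 0.45)]
rack [([0.4428, -0.3266, 0.0], 0.68)]
rack_place [([0.4386, -0.3103, 0.0543], 0.77), ([0.4684, -0.0539, -0.0011], 0.45)]
rack_tube [([0.4611, -0.3605, 0.001], 0.48)]
red_tube_mid []
purple_tube []
control_vial [([0.4125, 0.1396, 0.0005], 0.44)]
bench_timer [([0.376, -0.5441, 0.0015], 0.51)]
stain_bottle [([0.4399, 0.2186, -0.0042], 0.62)]
dish [([0.4098, 0.3776, 0.0001], 0.73), ([0.4694, -0.0545, -0.0024], 0.69)]
```

View pics/scene0.png

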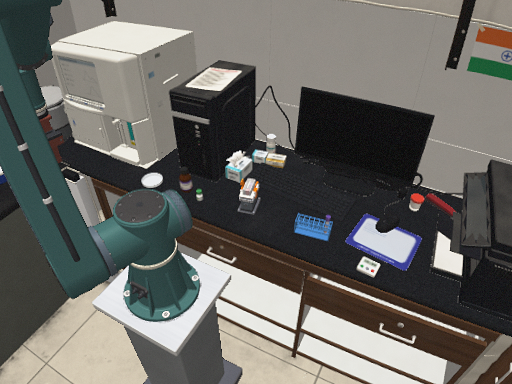

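View pics/top0.png

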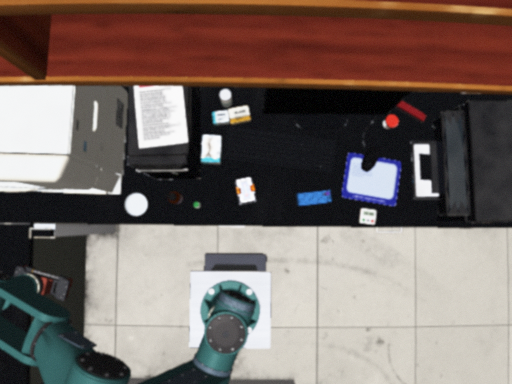

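Run:
```python
from h import *
P={}
for n in ['scene','top']:
    im,d=shot(n); W=world(n,d)
    np.savez(f'/tmp/{n}0.npz',im=im,W=W)
    hsv=cv2.cvtColor(im,cv2.COLOR_RGB2HSV)
    org=(hsv[...,0]>5)&(hsv[...,0]<20)&(hsv[...,1]>150)&(hsv[...,2]>120)
    x=W[org&(W[...,2]>.07)&(abs(W[...,1]+.055)<.06)]
    hi=x[(x[:,2]>.098)&(x[:,2]<.115)]
    for s,g in (('L',hi[hi[:,1]>-.054]),('R',hi[hi[:,1]<-.054])):
        if len(g): print(n,s,len(g),g.mean(0),g.min(0),g.max(0))
    # rack top
    b=(hsv[...,0]>95)&(hsv[...,0]<125)&(hsv[...,1]>120)
    t=W[b&(abs(W[...,2]-.055)<.004)&(W[...,1]<-.2)]
    print(n,'rack',len(t), cv2.minAreaRect(t[:,:2].astype(np.float32)) if len(t)>5 else 0)
    # dark plate of the bucket at z=8mm
    t=W[(abs(W[...,2]-.008)<.003)&(abs(W[...,1]+.055)<.08)&(abs(W[...,0]-.47)<.08)&(hsv[...,2]<90)]
    print(n,'plate',len(t), cv2.minAreaRect(t[:,:2].astype(np.float32)) if len(t)>5 else 0)
```

```text
scene L 15 [ 0.4611 -0.0307  0.1076] [ 0.4495 -0.0353  0.1008] [ 0.4746 -0.0248  0.1138]
scene R 6 [ 0.4671 -0.0844  0.1102] [ 0.4582 -0.0876  0.1042] [ 0.4821 -0.0816  0.1142]
scene rack 159 ((0.4438369870185852, -0.32436904311180115), (0.043137077242136, 0.12541252374649048), 6.85523796081543)
scene plate 23 ((0.46289414167404175, -0.05787184461951256), (0.09509822726249695, 0.065992571413517), 11.975175857543945)
top L 6 [ 0.4576 -0.0284  0.1097] [ 0.4509 -0.0316  0.0998] [ 0.4634 -0.024   0.115 ]
top R 7 [ 0.4705 -0.0787  0.1113] [ 0.4629 -0.0835  0.1072] [ 0.4783 -0.076   0.1148]
top rack 123 ((0.5424869060516357, -0.542219877243042), (0.3564145267009735, 0.5748267769813538), 0.41049763560295105)
top plate 157 ((0.46984392404556274, -0.05536925792694092), (0.15628083050251007, 0.15528038144111633), 0.887047529220581)
```

Call:
carry_out:
  motion:
    - {"twist":[0,0,0.028],"translation":[0.026,-0.038,0.003],"jaw":100}
    - {"twist":[0,0,0.028],"translation":[0.026,-0.038,0.003],"jaw":100}
    - {"twist":[0,0,0.028],"translation":[0.026,-0.038,0.003],"jaw":100}
    - {"twist":[0,0,0.028],"translation":[0.026,-0.038,0.003],"jaw":100}
    - {"twist":[0,0,0.028],"translation":[0.026,-0.038,0.003],"jaw":100}
    - {"twist":[0,0,0.028],"translation":[0.026,-0.038,0.003],"jaw":100}
    - {"twist":[0,0,0.028],"translation":[0.026,-0.038,0.003],"jaw":100}
    - {"twist":[0,0,0.028],"translation":[0.026,-0.038,0.003],"jaw":100}
  newtons: 6

```text
clock: 2.5
ee_pos: [0.353, 0.2768, 0.247]
ee_rot: [0.027, 3.141, 0.001]
ft_force: [0.5, 0.5, -0.7]
grip_width: 0.0877
grip_force: 0.0
```

Call:
carry_out:
  motion:
    - {"twist":[0,0,0.028],"translation":[0.0145,-0.0415,0.003],"jaw":100}
    - {"twist":[0,0,0.028],"translation":[0.0145,-0.0415,0.003],"jaw":100}
    - {"twist":[0,0,0.028],"translation":[0.0145,-0.0415,0.003],"jaw":100}
    - {"twist":[0,0,0.028],"translation":[0.0145,-0.0415,0.003],"jaw":100}
    - {"twist":[0,0,0.028],"translation":[0.0145,-0.0415,0.003],"jaw":100}
    - {"twist":[0,0,0.028],"translation":[0.0145,-0.0415,0.003],"jaw":100}
    - {"twist":[0,0,0.028],"translation":[0.0145,-0.0415,0.003],"jaw":100}
    - {"twist":[0,0,0.028],"translation":[0.0145,-0.0415,0.003],"jaw":100}

```text
clock: 3.3
ee_pos: [0.4686, -0.0555, 0.271]
ee_rot: [-0.323, 3.124, -0.0]
ft_force: [0.9, 0.0, 0.4]
grip_width: 0.0875
grip_force: 0.0
```

```bash
cat >> h.py <<'E'
from scipy.spatial.transform import Rotation as Rot
def pose():
    s=ctrl.state(); R=Rot.from_rotvec(s['ee_rot']).as_matrix()
    return np.array(s['ee_pos']), np.arctan2(-R[0,1],R[1,1]), R[:,2], s
E
python3 - <<'E'
from h import *
p,y,z,s=pose(); print(s['clock'],p,y,z,np.array(s['qpos']))
prm=imaging.camera_params('wrist')
im,d=shot('wrist','w1.png'); W=world('wrist',d,p=prm); np.savez('/tmp/w1.npz',im=im,W=W)
R=cv2.Rodrigues(prm['rvec'])[0]; print('cam',-R.T@prm['tvec'],R[2], (d>0).mean())
for t in ['cover_grip','cover','tab_left','tab_right','bucket_rim']:
    r=nets.tip_of(t,'wrist'); print(t,[(np.array(x['position']).round(4).tolist(),round(x['confidence'],2)) for x in r[:2]])
E
```

```text
3.3 [ 0.4686 -0.0555  0.271 ] 0.20602253630997622 [ 0.0008 -0.0001 -1.    ] [-0.2645  0.1257  1.7064  0.0001  1.3087 -2.0414]
cam [ 0.387  -0.072   0.4337] [ 0.298   0.0612 -0.9526] 0.9959665934244791
cover_grip [([0.4669, -0.0531, 0.1101], 0.59)]
cover [([0.4653, -0.0576, 0.0514], 0.56)]
tab_left [([0.4615, -0.0301, 0.0827], 0.68)]
tab_right [([0.4798, -0.0838, 0.0756], 0.68), ([0.4661, -0.0544, 0.1102], 0.43)]
bucket_rim []
```

View pics/w1.png

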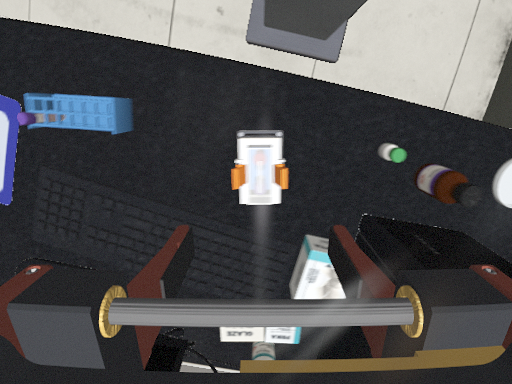

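Run:
```python
from h import *
f=np.load('/tmp/w1.npz'); im,W=f['im'],f['W']
hsv=cv2.cvtColor(im,cv2.COLOR_RGB2HSV)
org=(hsv[...,0]>4)&(hsv[...,0]<22)&(hsv[...,1]>140)&(hsv[...,2]>100)&(W[...,2]>.07)&(np.abs(W[...,:2]-[.467,-.055]).max(-1)<.06)
top=org&(W[...,2]>.098)
c=[]
for s,m in (('L',W[...,1]>-.055),('R',W[...,1]<-.055)):
    g=W[top&m]; c.append(np.median(g,0)); print(s,len(g),g.mean(0),g.min(0),g.max(0),cv2.minAreaRect(g[:,:2].astype(np.float32)))
v=c[0]-c[1]; print('yaw',np.arctan2(-v[0],v[1]),'mid',(c[0]+c[1])/2,'len',np.linalg.norm(v[:2]))
# everything of the cover: heights
m=(np.abs(W[...,:2]-[.467,-.055]).max(-1)<.06)&(W[...,2]>.05)
m&=hsv[...,2]>60
for lo,hi in((.06,.07),(.07,.08),(.08,.095),(.095,.105),(.105,.12)):
    g=W[m&(W[...,2]>lo)&(W[...,2]<hi)]
    if len(g)>5: print(lo,len(g),cv2.minAreaRect(g[:,:2].astype(np.float32)))
g=W[(np.abs(W[...,:2]-[.467,-.055]).max(-1)<.075)&(abs(W[...,2]-.008)<.003)&(hsv[...,2]>40)]
print('plate',len(g),cv2.minAreaRect(g[:,:2].astype(np.float32)))
# rack
b=(hsv[...,0]>95)&(hsv[...,0]<125)&(hsv[...,1]>100)&(abs(W[...,2]-.055)<.004)&(W[...,1]<-.2)&(abs(W[...,1]+.325)<.1)
t=W[b]; print('rack',len(t),cv2.minAreaRect(t[:,:2].astype(np.float32)), t.mean(0))
x=im[110:220,215:305]; cv2.imwrite('pics/w1c.png',cv2.resize(x,None,fx=6,fy=5,interpolation=cv2.INTER_CUBIC)[:,:,::-1])
```

```text
L 838 [ 0.4466 -0.0209  0.31  ] [ 0.4282 -0.0546  0.0985] [0.4746 0.0049 0.3822] ((0.44625115394592285, -0.021772384643554688), (0.039817359298467636, 0.05261439457535744), 42.87663650512695)
R 314 [ 0.4637 -0.084   0.2205] [ 0.4465 -0.1058  0.1011] [ 0.4865 -0.055   0.3819] ((0.46695971488952637, -0.08110841363668442), (0.05083111301064491, 0.039080310612916946), 87.87135314941406)
yaw 0.32252604367201776 mid [ 0.4541 -0.0534  0.2471] len 0.06008781522724328
0.06 50 ((0.4250195324420929, -0.06335713714361191), (0.0021443001460283995, 0.05070481076836586), 12.069687843322754)
0.07 361 ((0.46863314509391785, -0.054971300065517426), (0.0873333290219307, 0.056800056248903275), 11.754716873168945)
0.08 737 ((0.4681074917316437, -0.05450613051652908), (0.08676663786172867, 0.059953708201646805), 11.521406173706055)
0.095 678 ((0.46786734461784363, -0.05278238654136658), (0.0724664255976677, 0.048479802906513214), 11.245607376098633)
0.105 1226 ((0.46792104840278625, -0.054437216371297836), (0.0709008276462555, 0.06353706121444702), 50.348323822021484)
plate 262 ((0.4666239023208618, -0.05472526326775551), (0.09255872666835785, 0.06749442219734192), 13.054245948791504)
rack 1423 ((0.44509878754615784, -0.32203930616378784), (0.04742099344730377, 0.12712277472019196), 6.846817970275879) [ 0.4435 -0.3172  0.0552]
```

View pics/w1c.png

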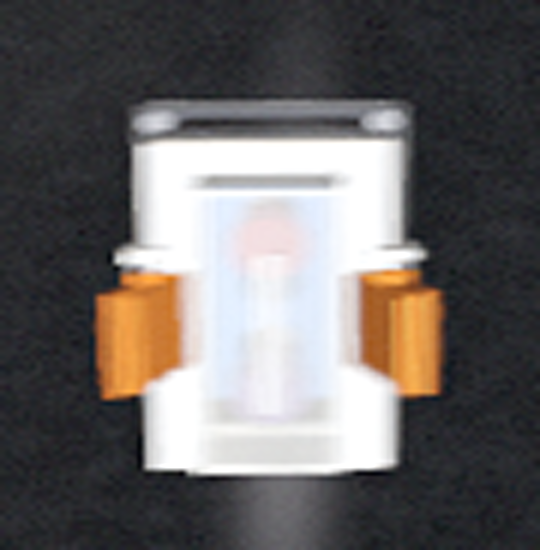

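Run:
```python
from h import *
f=np.load('/tmp/w1.npz'); im,W=f['im'],f['W']
hsv=cv2.cvtColor(im,cv2.COLOR_RGB2HSV)
org=(hsv[...,0]>4)&(hsv[...,0]<22)&(hsv[...,1]>140)&(hsv[...,2]>100)&(W[...,2]>.099)&(W[...,2]<.12)&(np.abs(W[...,:2]-[.467,-.055]).max(-1)<.06)
c,s=np.cos(.20),np.sin(.20); ex=np.array([c,s]);ey=np.array([-s,c])
g=W[org]; q=g[:,:2]-[.468,-.0545]; l=np.stack([q@ex,q@ey,g[:,2]],1)
for m in (l[:,1]>0,l[:,1]<0): print(m.sum(),np.percentile(l[m],[2,50,98],axis=0))
```

```text
211 [[-0.0126  0.0205  0.0993]
 [-0.0015  0.0256  0.1135]
 [ 0.0115  0.0314  0.1169]]
183 [[-0.0118 -0.0315  0.1018]
 [-0.0012 -0.0265  0.1142]
 [ 0.011  -0.0214  0.1171]]
```

Call:
carry_out:
  motion:
    - {"twist":[0,0,-0.006],"translation":[-0.001,0.001,-0.03],"jaw":100}
    - {"twist":[0,0,0],"translation":[0,0,-0.03],"jaw":100}
    - {"twist":[0,0,0],"translation":[0,0,-0.03],"jaw":100}
    - {"twist":[0,0,0],"translation":[0,0,-0.03],"jaw":100}
    - {"twist":[0,0,0],"translation":[0,0,-0.025],"jaw":100}
    - {"twist":[0,0,0],"translation":[0,0,-0.02],"jaw":100}
    - {"twist":[0,0,0],"translation":[0,0,-0.016],"jaw":100}
    - {"twist":[0,0,0],"translation":[0,0,0],"jaw":100}
  newtons: 6

```text
clock: 4.4
ee_pos: [0.4651, -0.0506, 0.088]
ee_rot: [0.315, -3.122, -0.003]
ft_force: [-0.3, 0.9, 0.1]
grip_width: 0.0878
grip_force: 0.0
```

Run:
```python
from h import *
p,y,z,s=pose(); print(s['clock'],p,y,z,np.array(s['ft_force']),s['grip_width'])
shot('wrist','w2.png')
```

```text
4.4 [ 0.4651 -0.0506  0.088 ] 0.20123214536036432 [-0.0043  0.0012 -1.    ] [-0.2967  0.8797  0.1438] 0.08777106016644065
```

View pics/w2.png

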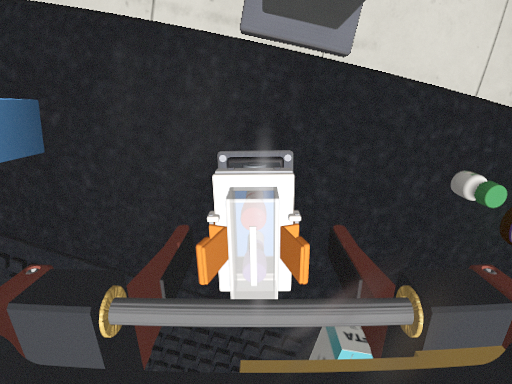

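Call:
carry_out:
  motion:
    - {"twist":[0,0,0],"translation":[0.001,-0.0015,0.0015],"jaw":100}
    - {"twist":[0,0,0],"translation":[0,0,0],"jaw":100}
    - {"twist":[0,0,0],"translation":[0,0,0],"jaw":85}
    - {"twist":[0,0,0],"translation":[0,0,0],"jaw":80}
    - {"twist":[0,0,0],"translation":[0,0,0],"jaw":79}
    - {"twist":[0,0,0],"translation":[0,0,0],"jaw":78}
    - {"twist":[0,0,0],"translation":[0,0,0],"jaw":78}
    - {"twist":[0,0,0],"translation":[0,0,0],"jaw":78}
  newtons: 4

```text
clock: 5.25
ee_pos: [0.4682, -0.0542, 0.0911]
ee_rot: [0.312, -3.126, 0.0]
ft_force: [-0.0, -0.3, -0.3]
grip_width: 0.0683
grip_force: 0.0
```

Call:
carry_out:
  motion:
    - {"twist":[0,0,0],"translation":[0,0,0],"jaw":74}
    - {"twist":[0,0,0],"translation":[0,0,0],"jaw":72}
    - {"twist":[0,0,0],"translation":[0,0,0],"jaw":70}
    - {"twist":[0,0,0],"translation":[0,0,0],"jaw":68}
    - {"twist":[0,0,0],"translation":[0,0,0],"jaw":66}
    - {"twist":[0,0,0],"translation":[0,0,0],"jaw":64}
    - {"twist":[0,0,0],"translation":[0,0,0],"jaw":62}
    - {"twist":[0,0,0],"translation":[0,0,0],"jaw":60}
  newtons: 4

```text
clock: 6.05
ee_pos: [0.4683, -0.0543, 0.0911]
ee_rot: [-0.313, 3.126, -0.001]
ft_force: [-0.7, -3.6, -0.7]
grip_width: 0.0632
grip_force: 4.0
```

```bash
cat > st.py <<'E'
from h import *
p,y,z,s=pose(); f=np.array(s['ft_force']); c,sn=np.cos(y),np.sin(y)
print(s['clock'],'p',p,'yaw',round(y,4),'f',f,'side',round(-f[0]*sn+f[1]*c,2),'w',round(s['grip_width'],4),'g',round(s['grip_force'],2),'t',np.array(s['ft_torque']))
E
python3 st.py
```

```text
6.05 p [ 0.4683 -0.0543  0.0911] yaw 0.1993 f [-0.7185 -3.5691 -0.7277] side -3.36 w 0.0632 g 4.0 t [-0.5829  0.0063 -0.018 ]
```

Call:
carry_out:
  motion:
    - {"twist":[0,0,0],"translation":[0.0001,-0.0005,0],"jaw":60}
    - {"twist":[0,0,0],"translation":[0,0,0],"jaw":60}
    - {"twist":[0,0,0],"translation":[0,0,0],"jaw":60}
    - {"twist":[0,0,0],"translation":[0,0,0],"jaw":60}
    - {"twist":[0,0,0],"translation":[0,0,0],"jaw":60}
    - {"twist":[0,0,0],"translation":[0,0,0],"jaw":60}
    - {"twist":[0,0,0],"translation":[0,0,0],"jaw":60}
    - {"twist":[0,0,0],"translation":[0,0,0],"jaw":60}
  newtons: 4

```text
clock: 6.85
ee_pos: [0.4683, -0.0545, 0.0911]
ee_rot: [0.312, -3.126, -0.0]
ft_force: [-0.8, -1.0, 0.2]
grip_width: 0.063
grip_force: 4.0
```

```bash
python3 st.py
```

```text
6.85 p [ 0.4683 -0.0545  0.0911] yaw 0.1991 f [-0.7662 -0.9564  0.1705] side -0.79 w 0.063 g 4.0 t [-0.0111 -0.0377  0.0039]
```

Call:
carry_out:
  motion:
    - {"twist":[0,0,0],"translation":[0,-0.0001,0],"jaw":55}
    - {"twist":[0,0,0],"translation":[0,0,0],"jaw":55}
    - {"twist":[0,0,0],"translation":[0,0,-0.0003],"jaw":55}
    - {"twist":[0,0,0],"translation":[0,0,-0.0003],"jaw":55}
    - {"twist":[0,0,0],"translation":[0,0,-0.0003],"jaw":55}
    - {"twist":[0,0,0],"translation":[0,0,-0.0003],"jaw":55}
    - {"twist":[0,0,0],"translation":[0,0,-0.0003],"jaw":55}
    - {"twist":[0,0,0],"translation":[0,0,0],"jaw":55}
  newtons: 6.7

```text
clock: 7.65
ee_pos: [0.4683, -0.0546, 0.0896]
ee_rot: [0.312, -3.126, -0.0]
ft_force: [-1.5, 1.7, 2.4]
grip_width: 0.0628
grip_force: 6.7
```

```bash
python3 st.py
```

```text
7.65 p [ 0.4683 -0.0546  0.0896] yaw 0.1991 f [-1.4813  1.7324  2.4028] side 1.99 w 0.0628 g 6.7 t [ 0.3139  0.0346 -0.0379]
```

Call:
carry_out:
  motion:
    - {"twist":[0,0,0],"translation":[0,0.0001,-0.0003],"jaw":55}
    - {"twist":[0,0,0],"translation":[0,0,-0.0003],"jaw":55}
    - {"twist":[0,0,0],"translation":[0,0,-0.0003],"jaw":55}
    - {"twist":[0,0,0],"translation":[0,0,-0.0003],"jaw":55}
    - {"twist":[0,0,0],"translation":[0,0,-0.0003],"jaw":55}
    - {"twist":[0,0,0],"translation":[0,0,0],"jaw":55}
    - {"twist":[0,0,0],"translation":[0,0,0],"jaw":55}
    - {"twist":[0,0,0],"translation":[0,0,0],"jaw":55}
  newtons: 6.7

```text
clock: 8.45
ee_pos: [0.4683, -0.0546, 0.0881]
ee_rot: [0.312, -3.126, 0.0]
ft_force: [-0.4, 1.2, 2.2]
grip_width: 0.0632
grip_force: 6.7
```

```bash
python3 st.py
```

```text
8.45 p [ 0.4683 -0.0546  0.0881] yaw 0.1992 f [-0.442   1.2331  2.2205] side 1.3 w 0.0632 g 6.7 t [ 0.3758  0.0678 -0.0147]
```

Call:
carry_out:
  motion:
    - {"twist":[0,0,0],"translation":[0,0.0001,-0.0003],"jaw":55}
    - {"twist":[0,0,0],"translation":[0,0.0001,-0.0003],"jaw":55}
    - {"twist":[0,0,0],"translation":[0,0,-0.0003],"jaw":55}
    - {"twist":[0,0,0],"translation":[0,0,-0.0003],"jaw":55}
    - {"twist":[0,0,0],"translation":[0,0,-0.0003],"jaw":55}
    - {"twist":[0,0,0],"translation":[0,0,0],"jaw":55}
    - {"twist":[0,0,0],"translation":[0,0,0],"jaw":55}
    - {"twist":[0,0,0],"translation":[0,0,0],"jaw":55}
  newtons: 6.7

```text
clock: 9.25
ee_pos: [0.4684, -0.0545, 0.0866]
ee_rot: [-0.313, 3.126, -0.0]
ft_force: [-1.2, -0.4, 2.7]
grip_width: 0.063
grip_force: 6.7
```

```bash
python3 st.py
```

```text
9.25 p [ 0.4684 -0.0545  0.0866] yaw 0.1993 f [-1.2353 -0.3623  2.7148] side -0.11 w 0.063 g 6.7 t [0.049  0.1571 0.0443]
```

Call:
carry_out:
  motion:
    - {"twist":[0,0,0],"translation":[0,0,-0.0003],"jaw":55}
    - {"twist":[0,0,0],"translation":[0,0,-0.0003],"jaw":55}
    - {"twist":[0,0,0],"translation":[0,0,-0.0003],"jaw":55}
    - {"twist":[0,0,0],"translation":[0,0,-0.0003],"jaw":55}
    - {"twist":[0,0,0],"translation":[0,0,0],"jaw":55}
    - {"twist":[0,0,0],"translation":[0,0,0],"jaw":55}
    - {"twist":[0,0,0],"translation":[0,0,0],"jaw":55}
    - {"twist":[0,0,0],"translation":[0,0,0],"jaw":55}
  newtons: 6.7

```text
clock: 10.05
ee_pos: [0.4684, -0.0545, 0.0855]
ee_rot: [-0.312, 3.126, -0.0]
ft_force: [-0.6, -0.7, 2.7]
grip_width: 0.0627
grip_force: 6.7
```

```bash
python3 st.py
```

```text
10.05 p [ 0.4684 -0.0545  0.0855] yaw 0.1992 f [-0.6153 -0.6892  2.6961] side -0.55 w 0.0627 g 6.7 t [-0.1316  0.1159 -0.0011]
```

Call:
carry_out:
  motion:
    - {"twist":[0,0,0],"translation":[0,0,-0.0003],"jaw":55}
    - {"twist":[0,0,0],"translation":[0,0,-0.0003],"jaw":55}
    - {"twist":[0,0,0],"translation":[0,0,-0.0003],"jaw":55}
    - {"twist":[0,0,0],"translation":[0,0,-0.0003],"jaw":55}
    - {"twist":[0,0,0],"translation":[0,0,0],"jaw":55}
    - {"twist":[0,0,0],"translation":[0,0,0],"jaw":55}
    - {"twist":[0,0,0],"translation":[0,0,0],"jaw":55}
    - {"twist":[0,0,0],"translation":[0,0,0],"jaw":55}
  newtons: 6.7

```text
clock: 10.85
ee_pos: [0.4684, -0.0545, 0.0844]
ee_rot: [-0.313, 3.126, -0.0]
ft_force: [-1.4, -1.0, 5.9]
grip_width: 0.0629
grip_force: 6.7
```

```bash
python3 st.py
python3 - <<'E'
from h import *
shot('wrist','w3.png')
E
```

```text
10.85 p [ 0.4684 -0.0545  0.0844] yaw 0.1993 f [-1.4496 -0.9797  5.9427] side -0.67 w 0.0629 g 6.7 t [-0.1551  0.2859 -0.0013]
```

View pics/w3.png

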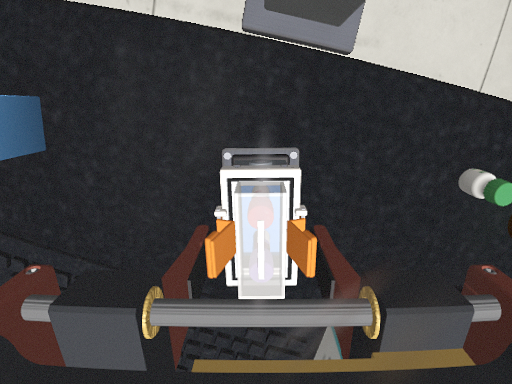

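Call:
carry_out:
  motion:
    - {"twist":[0,0,0],"translation":[0,0,-0.0002],"jaw":55}
    - {"twist":[0,0,0],"translation":[0,0,-0.0002],"jaw":55}
    - {"twist":[0,0,0],"translation":[0,0,0],"jaw":55}
    - {"twist":[0,0,0],"translation":[0,0,0],"jaw":55}
    - {"twist":[0,0,0],"translation":[0,0,0],"jaw":55}
    - {"twist":[0,0,0],"translation":[0,0,0],"jaw":55}
    - {"twist":[0,0,0],"translation":[0,0,0],"jaw":55}
    - {"twist":[0,0,0],"translation":[0,0,0],"jaw":55}
  newtons: 6.7

```text
clock: 11.7
ee_pos: [0.4684, -0.0545, 0.0843]
ee_rot: [-0.312, 3.126, -0.0]
ft_force: [-2.0, -0.7, 9.5]
grip_width: 0.0634
grip_force: 6.7
```

```bash
python3 st.py
```

```text
11.7 p [ 0.4684 -0.0545  0.0843] yaw 0.1992 f [-2.0314 -0.6735  9.5334] side -0.26 w 0.0634 g 6.7 t [-0.0575  0.3744 -0.0577]
```

Call:
carry_out:
  motion:
    - {"twist":[0,0,0],"translation":[0,0,0],"jaw":40}
    - {"twist":[0,0,0],"translation":[0,0,0],"jaw":40}
    - {"twist":[0,0,0],"translation":[0,0,0],"jaw":40}
    - {"twist":[0,0,0],"translation":[0,0,0],"jaw":40}
    - {"twist":[0,0,0],"translation":[0,0,0],"jaw":40}
    - {"twist":[0,0,0],"translation":[0,0,0],"jaw":40}
    - {"twist":[0,0,0],"translation":[0,0,0],"jaw":40}
    - {"twist":[0,0,0],"translation":[0,0,0],"jaw":40}
  newtons: 11

```text
clock: 12.5
ee_pos: [0.4684, -0.0545, 0.0845]
ee_rot: [-0.312, 3.126, -0.001]
ft_force: [-2.6, -1.3, 12.1]
grip_width: 0.0508
grip_force: 11.0
```

```bash
python3 st.py
```

```text
12.5 p [ 0.4684 -0.0545  0.0845] yaw 0.1991 f [-2.5912 -1.3446 12.1236] side -0.81 w 0.0508 g 10.98 t [-0.0967  0.4984 -0.023 ]
```

Call:
carry_out:
  motion:
    - {"twist":[0,0,0],"translation":[0,0,0.0002],"jaw":40}
    - {"twist":[0,0,0],"translation":[0,0,0.0001],"jaw":40}
    - {"twist":[0,0,0],"translation":[0,0,0],"jaw":40}
    - {"twist":[0,0,0],"translation":[0,0,0],"jaw":40}
    - {"twist":[0,0,0],"translation":[0,0,0],"jaw":40}
    - {"twist":[0,0,0],"translation":[0,0,0],"jaw":40}
    - {"twist":[0,0,0],"translation":[0,0,0],"jaw":40}
    - {"twist":[0,0,0],"translation":[0,0,0],"jaw":40}
  newtons: 14

```text
clock: 13.3
ee_pos: [0.4684, -0.0544, 0.0841]
ee_rot: [0.312, -3.126, 0.0]
ft_force: [-1.4, -1.4, 5.4]
grip_width: 0.0436
grip_force: 14.0
```

Call:
carry_out:
  motion:
    - {"twist":[0,0,0],"translation":[0,0,0.0001],"jaw":40}
    - {"twist":[0,0,0],"translation":[0,0,0.0001],"jaw":40}
    - {"twist":[0,0,0],"translation":[0,0,0],"jaw":40}
    - {"twist":[0,0,0],"translation":[0,0,0],"jaw":40}
    - {"twist":[0,0,0],"translation":[0,0,0],"jaw":40}
    - {"twist":[0,0,0],"translation":[0,0,0],"jaw":40}
    - {"twist":[0,0,0],"translation":[0,0,0],"jaw":40}
    - {"twist":[0,0,0],"translation":[0,0,0],"jaw":40}
  newtons: 17.5

```text
clock: 14.1
ee_pos: [0.4684, -0.0545, 0.0843]
ee_rot: [-0.312, 3.126, -0.0]
ft_force: [-0.8, -2.5, 2.5]
grip_width: 0.0427
grip_force: 17.5
```

```bash
python3 st.py
```

```text
14.1 p [ 0.4684 -0.0545  0.0843] yaw 0.1992 f [-0.8473 -2.4511  2.5476] side -2.23 w 0.0427 g 17.46 t [-0.2705  0.1331 -0.0396]
```

Call:
carry_out:
  motion:
    - {"twist":[0,0,0],"translation":[0,0,0.001],"jaw":40}
    - {"twist":[0,0,0],"translation":[0,0,0.0015],"jaw":40}
    - {"twist":[0,0,0],"translation":[0,0,0.002],"jaw":40}
    - {"twist":[0,0,0],"translation":[0,0,0.002],"jaw":40}
    - {"twist":[0,0,0],"translation":[0,0,0.002],"jaw":40}
    - {"twist":[0,0,0],"translation":[0,0,0.0015],"jaw":40}
    - {"twist":[0,0,0],"translation":[0,0,0],"jaw":40}
    - {"twist":[0,0,0],"translation":[0,0,0],"jaw":40}
  newtons: 17.5

```text
clock: 14.9
ee_pos: [0.4682, -0.0543, 0.0942]
ee_rot: [0.312, -3.126, -0.0]
ft_force: [-0.6, 0.4, -1.1]
grip_width: 0.0422
grip_force: 17.5
```

```bash
python3 st.py
```

```text
14.9 p [ 0.4682 -0.0543  0.0942] yaw 0.1992 f [-0.5948  0.4465 -1.0703] side 0.56 w 0.0422 g 17.46 t [ 0.0435 -0.0291  0.014 ]
```

Call:
carry_out:
  motion:
    - {"twist":[0,0,0],"translation":[0,0,0.004],"jaw":40}
    - {"twist":[0,0,0],"translation":[0,0,0.007],"jaw":40}
    - {"twist":[0,0,0],"translation":[0,0,0.01],"jaw":40}
    - {"twist":[0,0,0],"translation":[0,0,0.012],"jaw":40}
    - {"twist":[0,0,0],"translation":[0,0,0.012],"jaw":40}
    - {"twist":[0,0,0],"translation":[0,0,0.012],"jaw":40}
    - {"twist":[0,0,0],"translation":[0,0,0.01],"jaw":40}
    - {"twist":[0,0,0],"translation":[0,0,0.006],"jaw":40}
  newtons: 17.5

```text
clock: 15.7
ee_pos: [0.4689, -0.0546, 0.1687]
ee_rot: [-0.312, 3.124, -0.001]
ft_force: [-0.3, -0.5, -1.3]
grip_width: 0.0428
grip_force: 17.5
```

```bash
python3 st.py
python3 - <<'E'
from h import *
p=imaging.camera_params('wrist'); im,d=shot('wrist','w4.png'); np.savez('/tmp/w4.npz',im=im,W=world('wrist',d,p=p))
E
```

```text
15.7 p [ 0.4689 -0.0546  0.1687] yaw 0.1992 f [-0.2607 -0.49   -1.3457] side -0.43 w 0.0428 g 17.46 t [-0.0255  0.0114  0.0318]
```

View pics/w4.png

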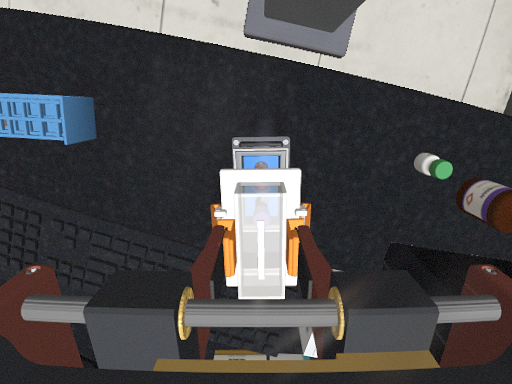

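Run:
```python
from h import *
f=np.load('/tmp/w1.npz'); W=f['W']
for x0 in np.arange(.38,.62,.02):
    r=[]
    for y0 in np.arange(-.27,-.08,.02):
        g=W[(abs(W[...,0]-x0)<.01)&(abs(W[...,1]-y0)<.01)&(W[...,2]<.15)][:,2]
        r.append(f'{np.percentile(g,95)*1e3:5.0f}' if len(g) else '   --')
    print(f'{x0:.2f}',*r)
```

```text
0.38     2     2     2     2     2     2     2     2     2     2
0.40     2     2     2     2     2     2     2     2     2     2
0.42    56     2     2     2     2     2     2     2     2    10
0.44    57    49     2     2     2     2     2     2     2    81
0.46    57    54     2     2     2     2     2     2     2   116
0.48     2     2     2     2     2     2     2     2     2   116
0.50     2     2     2     2     2     2     2     2     2     2
0.52     2     2     2     2     2     2     2     2     2     2
0.54     2     2     2     2     2     2     2     2     2     2
0.56    11    11     9     7     2     2     2     2     3     2
0.58    21    21    21    21    21    20    12    11    11    11
0.60    22    22    23    22    22    22    21    21    21    21
```

Call:
carry_out:
  motion:
    - {"twist":[0,0,0],"translation":[0,-0.006,0],"jaw":40}
    - {"twist":[0,0,0],"translation":[-0.002,-0.014,0],"jaw":40}
    - {"twist":[0,0,0],"translation":[-0.003,-0.02,0],"jaw":40}
    - {"twist":[0,0,0],"translation":[-0.003,-0.022,0],"jaw":40}
    - {"twist":[0,0,0],"translation":[-0.003,-0.022,-0.004],"jaw":40}
    - {"twist":[0,0,0],"translation":[-0.002,-0.018,-0.008],"jaw":40}
    - {"twist":[0,0,0],"translation":[-0.001,-0.011,-0.012],"jaw":40}
    - {"twist":[0,0,0],"translation":[0,-0.005,-0.014],"jaw":40}
  newtons: 17.5

```text
clock: 16.55
ee_pos: [0.454, -0.1742, 0.1283]
ee_rot: [0.31, -3.126, 0.001]
ft_force: [0.2, -0.1, -2.2]
grip_width: 0.0429
grip_force: 17.5
```

Call:
carry_out:
  motion:
    - {"twist":[0,0,0],"translation":[0,0,-0.014],"jaw":40}
    - {"twist":[0,0,0],"translation":[0,0,-0.014],"jaw":40}
    - {"twist":[0,0,0],"translation":[0,0,-0.014],"jaw":40}
    - {"twist":[0,0,0],"translation":[0,0,-0.014],"jaw":40}
    - {"twist":[0,0,0],"translation":[0,0,-0.012],"jaw":40}
    - {"twist":[0,0,0],"translation":[0,0,-0.008],"jaw":40}
    - {"twist":[0,0,0],"translation":[0,0,-0.003],"jaw":40}
    - {"twist":[0,0,0],"translation":[0,0,0],"jaw":40}

```text
clock: 17.35
ee_pos: [0.4541, -0.1724, 0.0499]
ee_rot: [0.312, -3.125, -0.001]
ft_force: [-0.5, -0.0, -1.6]
grip_width: 0.0425
grip_force: 17.5
```

```bash
python3 st.py
```

```text
17.35 p [ 0.4541 -0.1724  0.0499] yaw 0.1992 f [-0.546  -0.0264 -1.5744] side 0.08 w 0.0425 g 17.46 t [-0.0033 -0.0682  0.0182]
```

Call:
carry_out:
  motion:
    - {"twist":[0,0,0],"translation":[0,0,-0.001],"jaw":40}
    - {"twist":[0,0,0],"translation":[0,0,-0.001],"jaw":40}
    - {"twist":[0,0,0],"translation":[0,0,-0.001],"jaw":40}
    - {"twist":[0,0,0],"translation":[0,0,-0.001],"jaw":40}
    - {"twist":[0,0,0],"translation":[0,0,-0.001],"jaw":40}
    - {"twist":[0,0,0],"translation":[0,0,-0.001],"jaw":40}
    - {"twist":[0,0,0],"translation":[0,0,-0.0005],"jaw":40}
    - {"twist":[0,0,0],"translation":[0,0,0],"jaw":40}

```text
clock: 18.15
ee_pos: [0.4543, -0.1724, 0.0437]
ee_rot: [0.312, -3.126, -0.0]
ft_force: [0.8, 0.1, -1.3]
grip_width: 0.0428
grip_force: 17.5
```

```bash
python3 st.py
```

```text
18.15 p [ 0.4543 -0.1724  0.0437] yaw 0.1991 f [ 0.8032  0.1225 -1.2778] side -0.04 w 0.0428 g 17.46 t [ 0.0685 -0.0529 -0.0097]
```

Call:
carry_out:
  motion:
    - {"twist":[0,0,0],"translation":[0,0,-0.0005],"jaw":40}
    - {"twist":[0,0,0],"translation":[0,0,-0.0005],"jaw":40}
    - {"twist":[0,0,0],"translation":[0,0,-0.0003],"jaw":40}
    - {"twist":[0,0,0],"translation":[0,0,-0.0003],"jaw":40}
    - {"twist":[0,0,0],"translation":[0,0,-0.0002],"jaw":40}
    - {"twist":[0,0,0],"translation":[0,0,0],"jaw":40}
    - {"twist":[0,0,0],"translation":[0,0,0],"jaw":40}
    - {"twist":[0,0,0],"translation":[0,0,0],"jaw":40}

```text
clock: 18.95
ee_pos: [0.4544, -0.1725, 0.042]
ee_rot: [-0.312, 3.126, -0.0]
ft_force: [0.1, -1.0, 0.0]
grip_width: 0.0423
grip_force: 17.5
```

```bash
python3 st.py
```

```text
18.95 p [ 0.4544 -0.1725  0.042 ] yaw 0.1992 f [ 0.132  -1.0198  0.0267] side -1.03 w 0.0423 g 17.46 t [-0.0085 -0.0369 -0.0298]
```

Call:
carry_out:
  motion:
    - {"twist":[0,0,0],"translation":[0,0,-0.0003],"jaw":40}
    - {"twist":[0,0,0],"translation":[0,0,0],"jaw":50}
    - {"twist":[0,0,0],"translation":[0,0,0],"jaw":56}
    - {"twist":[0,0,0],"translation":[0,0,0],"jaw":62}
    - {"twist":[0,0,0],"translation":[0,0,0],"jaw":68}
    - {"twist":[0,0,0],"translation":[0,0,0],"jaw":74}
    - {"twist":[0,0,0],"translation":[0,0,0],"jaw":85}
    - {"twist":[0,0,0],"translation":[0,0,0],"jaw":90}

```text
clock: 19.75
ee_pos: [0.4545, -0.1725, 0.0417]
ee_rot: [-0.312, 3.126, -0.0]
ft_force: [-0.2, 0.3, -0.2]
grip_width: 0.0772
grip_force: 0.0
```

```bash
python3 st.py
```

```text
19.75 p [ 0.4545 -0.1725  0.0417] yaw 0.1992 f [-0.2154  0.3271 -0.1729] side 0.36 w 0.0772 g 0.0 t [ 0.0154 -0.0074 -0.0128]
```

Call:
carry_out:
  motion:
    - {"twist":[0,0,0],"translation":[0,0,0.01],"jaw":95}
    - {"twist":[0,0,0],"translation":[0,0,0.025],"jaw":95}
    - {"twist":[0,0,0],"translation":[0,0,0.03],"jaw":95}
    - {"twist":[0,0,0],"translation":[0,0.005,0.03],"jaw":90}
    - {"twist":[0,0,0],"translation":[-0.001,0.025,0.02],"jaw":60}
    - {"twist":[0,0,0],"translation":[-0.001,0.03,0.015],"jaw":42}
    - {"twist":[0,0,0],"translation":[-0.002,0.034,0.01],"jaw":42}
    - {"twist":[0,0,0],"translation":[-0.0015,0.02,0.005],"jaw":42}
  newtons: 6

```text
clock: 20.55
ee_pos: [0.4488, -0.0567, 0.1885]
ee_rot: [-0.313, 3.124, -0.0]
ft_force: [-0.3, -0.5, -0.4]
grip_width: 0.0505
grip_force: 0.0
```

```bash
python3 st.py
python3 - <<'E'
from h import *
p=imaging.camera_params('wrist'); im,d=shot('wrist','w5.png'); W=world('wrist',d,p=p); np.savez('/tmp/w5.npz',im=im,W=W)
hsv=cv2.cvtColor(im,cv2.COLOR_RGB2HSV); h=hsv[...,0]
nr=(np.abs(W[...,:2]-[.467,-.055]).max(-1)<.06)&(W[...,2]>.07)&(W[...,2]<.1)
for n,m in (('red',((h<8)|(h>172))&(hsv[...,1]>110)),('pur',(h>125)&(h<165)&(hsv[...,1]>60))):
    g=W[nr&m]; 
    if len(g)>5:
        t=g[g[:,2]>.091]; print(n,len(g),len(t),np.percentile(g,[2,50,98],axis=0)); 
        if len(t)>5: print(cv2.minEnclosingCircle(t[:,:2].astype(np.float32)),t.mean(0))
# cover on the bench
org=(h>4)&(h<22)&(hsv[...,1]>140)&(hsv[...,2]>100)&(np.abs(W[...,:2]-[.455,-.1725]).max(-1)<.06)
g=W[org&(W[...,2]<.09)]; print('tabs',len(g),np.percentile(g,[2,50,98],axis=0) if len(g) else 0)
E
```

```text
20.55 p [ 0.4488 -0.0567  0.1885] yaw 0.1997 f [-0.2505 -0.4924 -0.3609] side -0.43 w 0.0505 g 0.0 t [ 0.0402  0.0203 -0.0532]
red 73 71 [[ 0.4427 -0.0637  0.0912]
 [ 0.4483 -0.0604  0.0942]
 [ 0.4554 -0.0513  0.0957]]
((0.44882282614707947, -0.05807336047291756), 0.00715211033821106) [ 0.4484 -0.0597  0.0942]
pur 258 191 [[ 0.4417 -0.0647  0.0773]
 [ 0.483  -0.0515  0.0938]
 [ 0.4935 -0.0438  0.0954]]
((0.4696923494338989, -0.05580221861600876), 0.02595023438334465) [ 0.4833 -0.0515  0.0941]
tabs 799 [[ 0.4371 -0.2034  0.0005]
 [ 0.4534 -0.1912  0.0566]
 [ 0.4706 -0.1412  0.0674]]
```

View pics/w5.png

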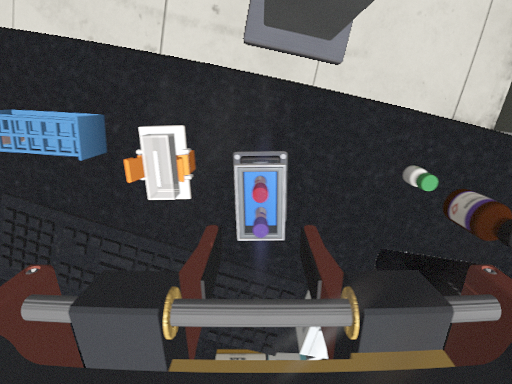

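Call:
carry_out:
  motion:
    - {"twist":[0,0,0],"translation":[0,0,-0.02],"jaw":42}
    - {"twist":[0,0,0],"translation":[0,0.0003,-0.025],"jaw":42}
    - {"twist":[0,0,0],"translation":[0,0,-0.025],"jaw":42}
    - {"twist":[0,0,0],"translation":[0,0,-0.02],"jaw":42}
    - {"twist":[0,0,0],"translation":[0,0,-0.015],"jaw":42}
    - {"twist":[0,0,0],"translation":[0,0,-0.008],"jaw":42}
    - {"twist":[0,0,0],"translation":[0,0,0],"jaw":42}
    - {"twist":[0,0,0],"translation":[0,0,0],"jaw":42}
  newtons: 6

```text
clock: 21.4
ee_pos: [0.4492, -0.0584, 0.0742]
ee_rot: [-0.312, 3.125, -0.001]
ft_force: [-0.1, -0.5, -0.1]
grip_width: 0.0369
grip_force: 0.0
```

```bash
python3 st.py
```

```text
21.4 p [ 0.4492 -0.0584  0.0742] yaw 0.1991 f [-0.1432 -0.4747 -0.1167] side -0.44 w 0.0369 g 0.0 t [ 0.0508  0.0095 -0.0041]
```

Call:
carry_out:
  motion:
    - {"twist":[0,0,0],"translation":[0,0,0],"jaw":26}
    - {"twist":[0,0,0],"translation":[0,0,0],"jaw":22}
    - {"twist":[0,0,0],"translation":[0,0,0],"jaw":20}
    - {"twist":[0,0,0],"translation":[0,0,0],"jaw":18}
    - {"twist":[0,0,0],"translation":[0,0,0],"jaw":15}
    - {"twist":[0,0,0],"translation":[0,0,0],"jaw":10}
    - {"twist":[0,0,0],"translation":[0,0,0],"jaw":10}
    - {"twist":[0,0,0],"translation":[0,0,0],"jaw":10}
  newtons: 6

```text
clock: 22.2
ee_pos: [0.4491, -0.0583, 0.0738]
ee_rot: [-0.312, 3.126, -0.001]
ft_force: [-0.2, -1.0, 2.5]
grip_width: 0.0166
grip_force: 6.0
```

```bash
python3 st.py
```

```text
22.2 p [ 0.4491 -0.0583  0.0738] yaw 0.1992 f [-0.2424 -1.0123  2.4799] side -0.94 w 0.0166 g 6.0 t [-0.2033 -0.0473  0.0351]
```

Call:
carry_out:
  motion:
    - {"twist":[0,0,0],"translation":[0,0,0.003],"jaw":10}
    - {"twist":[0,0,0],"translation":[0,0,0.008],"jaw":10}
    - {"twist":[0,0,0],"translation":[0,0,0.014],"jaw":10}
    - {"twist":[0,0,0],"translation":[0,0,0.018],"jaw":10}
    - {"twist":[0,0,0],"translation":[0,0,0.018],"jaw":10}
    - {"twist":[0,0,0],"translation":[0,0,0.016],"jaw":10}
    - {"twist":[0,0,0],"translation":[0,0,0.012],"jaw":10}
    - {"twist":[0,0,0],"translation":[0,0,0.006],"jaw":10}
  newtons: 6

```text
clock: 23.0
ee_pos: [0.4491, -0.058, 0.1702]
ee_rot: [-0.312, 3.125, -0.0]
ft_force: [-0.6, -0.3, -0.7]
grip_width: 0.0163
grip_force: 6.0
```

```bash
python3 st.py;  python3 - <<'E'
from h import *
# rack geometry from w1: grid of top-plate holes in the rack frame
f=np.load('/tmp/w1.npz'); im,W=f['im'],f['W']
hsv=cv2.cvtColor(im,cv2.COLOR_RGB2HSV)
b=(abs(W[...,2]-.055)<.003)&(abs(W[...,1]+.322)<.09)&(abs(W[...,0]-.445)<.05)&(hsv[...,0]>95)&(hsv[...,0]<125)&(hsv[...,1]>100)
g=W[b][:,:2].astype(np.float32); r=cv2.minAreaRect(g); print(r)
a=np.radians(6.85)
for nm in('w4','w5'):
    f=np.load(f'/tmp/{nm}.npz'); im,W=f['im'],f['W']; hsv=cv2.cvtColor(im,cv2.COLOR_RGB2HSV)
    b=(abs(W[...,2]-.055)<.004)&(abs(W[...,1]+.322)<.09)&(abs(W[...,0]-.445)<.05)&(hsv[...,0]>95)&(hsv[...,0]<125)&(hsv[...,1]>100)
    g=W[b][:,:2].astype(np.float32); print(nm,len(g),cv2.minAreaRect(g))
E
```

```text
23.0 p [ 0.4491 -0.058   0.1702] yaw 0.1992 f [-0.6018 -0.3248 -0.6739] side -0.2 w 0.0163 g 5.99 t [0.0266 0.0366 0.0368]
((0.4450424909591675, -0.3220580518245697), (0.04738117754459381, 0.12710100412368774), 6.771838665008545)
w4 1633 ((0.441922664642334, -0.296405553817749), (0.047390565276145935, 0.07615291327238083), 6.4084343910217285)
w5 1732 ((0.44202885031700134, -0.3074629306793213), (0.046186406165361404, 0.09870447218418121), 4.468988418579102)
```

Call:
carry_out:
  motion:
    - {"twist":[0,0,0],"translation":[-0.001,-0.015,0],"jaw":10}
    - {"twist":[0,0,0],"translation":[-0.001,-0.03,0],"jaw":10}
    - {"twist":[0,0,0],"translation":[-0.002,-0.042,0],"jaw":10}
    - {"twist":[0,0,0],"translation":[-0.003,-0.045,0],"jaw":10}
    - {"twist":[0,0,0],"translation":[-0.003,-0.045,0],"jaw":10}
    - {"twist":[0,0,0],"translation":[-0.002,-0.04,0],"jaw":10}
    - {"twist":[0,0,0],"translation":[-0.001,-0.027,0],"jaw":10}
    - {"twist":[0,0,0],"translation":[-0.001,-0.012,0],"jaw":10}
  newtons: 6

```text
clock: 23.8
ee_pos: [0.4346, -0.3164, 0.1686]
ee_rot: [0.309, -3.126, 0.0]
ft_force: [-0.6, 0.8, -0.1]
grip_width: 0.0167
grip_force: 6.0
```

Call:
carry_out:
  motion:
    - {"twist":[0,0,0],"translation":[0,0,0],"jaw":10}
    - {"twist":[0,0,0],"translation":[0,0,0],"jaw":10}
    - {"twist":[0,0,0],"translation":[0,0,0],"jaw":10}
    - {"twist":[0,0,0],"translation":[0,0,0],"jaw":10}
    - {"twist":[0,0,0],"translation":[0,0,0],"jaw":10}
    - {"twist":[0,0,0],"translation":[0,0,0],"jaw":10}
    - {"twist":[0,0,0],"translation":[0,0,0],"jaw":10}
    - {"twist":[0,0,0],"translation":[0,0,0],"jaw":10}

```text
clock: 24.6
ee_pos: [0.4349, -0.3141, 0.1687]
ee_rot: [-0.313, 3.126, -0.0]
ft_force: [-0.4, 0.0, -0.3]
grip_width: 0.0166
grip_force: 6.0
```

```bash
python3 st.py;  python3 - <<'E'
from h import *
p=imaging.camera_params('wrist'); im,d=shot('wrist','w6.png'); W=world('wrist',d,p=p); np.savez('/tmp/w6.npz',im=im,W=W,d=d,**{k:np.array(v) for k,v in p.items()})
hsv=cv2.cvtColor(im,cv2.COLOR_RGB2HSV)
b=(abs(W[...,2]-.055)<.004)&(abs(W[...,1]+.322)<.09)&(abs(W[...,0]-.445)<.05)&(hsv[...,0]>95)&(hsv[...,0]<125)&(hsv[...,1]>100)
g=W[b][:,:2].astype(np.float32); print(len(g),cv2.minAreaRect(g))
print([(np.array(r['position']),r['confidence']) for r in nets.tip_of('rack_place','wrist')])
E
```

```text
24.6 p [ 0.4349 -0.3141  0.1687] yaw 0.1993 f [-0.3735  0.0196 -0.311 ] side 0.09 w 0.0166 g 5.99 t [0.0456 0.0248 0.0448]
2123 ((0.4455345571041107, -0.3224670886993408), (0.04754604771733284, 0.12553168833255768), 6.743073463439941)
[]
```

View pics/w6.png

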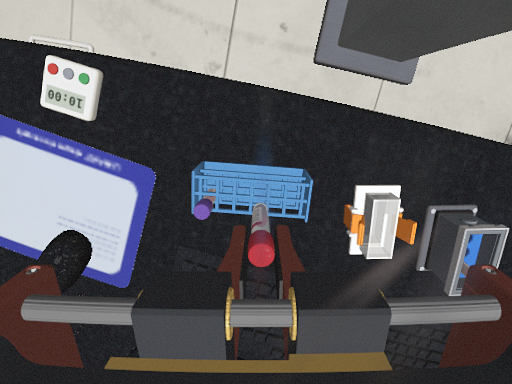

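Run:
```python
from h import *
from scipy.optimize import minimize
a=.1178; ex=np.array([np.cos(a),np.sin(a)]);ey=np.array([-ex[1],ex[0]])
ys=np.array([-44.5,-27,-9,9,27,44.5])/1e3; xs=np.array([-9,9])/1e3
for nm,c in (('w1',(.4450,-.3221)),('w6',(.4455,-.3225))):
    f=np.load(f'/tmp/{nm}.npz'); im,W=f['im'],f['W']; hsv=cv2.cvtColor(im,cv2.COLOR_RGB2HSV)
    b=(abs(W[...,2]-.055)<.003)&(np.abs(W[...,:2]-c).max(-1)<.09)&(hsv[...,0]>95)&(hsv[...,0]<125)
    q=W[b][:,:2]-c; l=np.stack([q@ex,q@ey],1); l=l[(abs(l[:,0])<.022)&(abs(l[:,1])<.06)]
    best=[]
    for dx in np.arange(-.004,.0041,.0005):
        for dy in np.arange(-.006,.0061,.0005):
            ux=np.abs(l[:,0,None]-dx-xs).min(1); uy=np.abs(l[:,1,None]-dy-ys).min(1)
            best.append((np.mean((ux<.0065)&(uy<.0065)),dx,dy))
    best.sort(); print(nm,len(l)); [print(np.array(x)) for x in best[:4]]
f=np.load('/tmp/w6.npz'); im,W=f['im'],f['W']; hsv=cv2.cvtColor(im,cv2.COLOR_RGB2HSV);h=hsv[...,0]
T=np.array([.4349,-.3141]); y=.1993; tx=np.array([np.cos(y),np.sin(y)]);ty=np.array([-tx[1],tx[0]])
m=((h<8)|(h>172))&(hsv[...,1]>110)&(np.abs(W[...,:2]-T).max(-1)<.03)&(W[...,2]>.15)
g=W[m]; zt=g[:,2].max(); t=g[g[:,2]>np.percentile(g[:,2],98)-.003]; q=t[:,:2]-T
print('cap top z',np.percentile(t[:,2],50),'ctr',cv2.minEnclosingCircle(np.stack([q@tx,q@ty],1).astype(np.float32)))
# tube body points by height: lateral middle and near-side extent in tool frame
m=(np.linalg.norm(W[...,:2]-T,axis=-1)<.02)&(W[...,2]>.07)&(W[...,2]<.2)
g=W[m]; q=g[:,:2]-T; L=np.stack([q@tx,q@ty],1)
for z0 in np.arange(.075,.19,.01):
    k=abs(g[:,2]-z0)<.005
    if k.sum()>10: print(round(z0,3),k.sum(),np.percentile(L[k],[3,50,97],axis=0).ravel())
```

```text
w1 1269
[0.0299 0.0005 0.0005]
[0.0315 0.0005 0.    ]
[0.0339 0.     0.0005]
[0.0355 0.     0.    ]
w6 1854
[0.0016 0.     0.    ]
[ 0.0038 -0.0005  0.    ]
[0.0049 0.     0.0005]
[ 0.007  -0.0005  0.0005]
cap top z 0.24985269797594423 ctr ((-0.010310626588761806, -0.0011455565690994263), 0.025190381333231926)
0.115 51 [-0.0055 -0.006  -0.0046 -0.0001 -0.001   0.0056]
0.125 63 [-0.0058 -0.0064 -0.0046 -0.0001 -0.0014  0.0055]
0.135 81 [-0.0057 -0.0062 -0.0048 -0.0008 -0.0012  0.0057]
0.145 87 [-0.0059 -0.0062 -0.0047 -0.     -0.0008  0.0057]
0.155 113 [-0.006  -0.0062 -0.0048 -0.     -0.0008  0.0061]
0.165 85 [-0.0105 -0.0124 -0.0053  0.     -0.0015  0.0134]
0.175 356 [-0.011  -0.0156 -0.0086  0.0001 -0.0029  0.0158]
0.185 950 [-0.0108 -0.0145 -0.0041  0.0004  0.0067  0.015 ]
```

Call:
carry_out:
  motion:
    - {"twist":[0,0,0],"translation":[0.0004,-0.0002,-0.008],"jaw":10}
    - {"twist":[0,0,0],"translation":[0,0,-0.015],"jaw":10}
    - {"twist":[0,0,0],"translation":[0,0,-0.012],"jaw":10}
    - {"twist":[0,0,0],"translation":[0,0,-0.006],"jaw":10}
    - {"twist":[0,0,0],"translation":[0,0,-0.004],"jaw":10}
    - {"twist":[0,0,0],"translation":[0,0,-0.004],"jaw":10}
    - {"twist":[0,0,0],"translation":[0,0,-0.004],"jaw":10}
    - {"twist":[0,0,0],"translation":[0,0,-0.002],"jaw":10}

```text
clock: 25.5
ee_pos: [0.4353, -0.3144, 0.1136]
ee_rot: [-0.312, 3.126, -0.0]
ft_force: [0.9, -0.7, 0.1]
grip_width: 0.0161
grip_force: 6.0
```

```bash
python3 st.py
```

```text
25.5 p [ 0.4353 -0.3144  0.1136] yaw 0.1992 f [ 0.8699 -0.7099  0.1079] side -0.87 w 0.0161 g 5.99 t [ 0.0672 -0.0299  0.0554]
```

Call:
carry_out:
  motion:
    - {"twist":[0,0,0],"translation":[0,0,-0.005],"jaw":10}
    - {"twist":[0,0,0],"translation":[0,0,-0.006],"jaw":10}
    - {"twist":[0,0,0],"translation":[0,0,-0.006],"jaw":10}
    - {"twist":[0,0,0],"translation":[0,0,-0.004],"jaw":10}
    - {"twist":[0,0,0],"translation":[0,0,-0.004],"jaw":10}
    - {"twist":[0,0,0],"translation":[0,0,-0.004],"jaw":10}
    - {"twist":[0,0,0],"translation":[0,0,-0.003],"jaw":10}
    - {"twist":[0,0,0],"translation":[0,0,0],"jaw":10}

```text
clock: 26.3
ee_pos: [0.435, -0.3141, 0.0813]
ee_rot: [0.312, -3.126, -0.001]
ft_force: [-0.1, -0.0, -0.1]
grip_width: 0.0166
grip_force: 6.0
```

```bash
python3 st.py
```

```text
26.3 p [ 0.435  -0.3141  0.0813] yaw 0.1992 f [-0.1407 -0.0197 -0.1495] side 0.01 w 0.0166 g 5.99 t [ 0.0003  0.0433 -0.0435]
```

Call:
carry_out:
  motion:
    - {"twist":[0,0,0],"translation":[0,0,-0.004],"jaw":10}
    - {"twist":[0,0,0],"translation":[0,0,-0.004],"jaw":10}
    - {"twist":[0,0,0],"translation":[0,0,-0.002],"jaw":10}
    - {"twist":[0,0,0],"translation":[0,0,-0.0015],"jaw":10}
    - {"twist":[0,0,0],"translation":[0,0,-0.0007],"jaw":10}
    - {"twist":[0,0,0],"translation":[0,0,0],"jaw":10}
    - {"twist":[0,0,0],"translation":[0,0,0],"jaw":10}
    - {"twist":[0,0,0],"translation":[0,0,0],"jaw":10}

```text
clock: 27.1
ee_pos: [0.4353, -0.3144, 0.0696]
ee_rot: [-0.312, 3.126, -0.0]
ft_force: [-0.2, 0.4, -1.3]
grip_width: 0.0163
grip_force: 6.0
```

```bash
python3 st.py
```

```text
27.1 p [ 0.4353 -0.3144  0.0696] yaw 0.1992 f [-0.1977  0.3835 -1.3115] side 0.42 w 0.0163 g 5.99 t [ 0.0309 -0.0242 -0.0482]
```

Call:
carry_out:
  motion:
    - {"twist":[0,0,0],"translation":[0,0,-0.0005],"jaw":10}
    - {"twist":[0,0,0],"translation":[0,0,-0.0004],"jaw":10}
    - {"twist":[0,0,0],"translation":[0,0,-0.0004],"jaw":10}
    - {"twist":[0,0,0],"translation":[0,0,-0.0003],"jaw":10}
    - {"twist":[0,0,0],"translation":[0,0,-0.0002],"jaw":10}
    - {"twist":[0,0,0],"translation":[0,0,0],"jaw":10}
    - {"twist":[0,0,0],"translation":[0,0,0],"jaw":10}
    - {"twist":[0,0,0],"translation":[0,0,0],"jaw":10}

```text
clock: 27.9
ee_pos: [0.4353, -0.3144, 0.0678]
ee_rot: [-0.312, 3.126, -0.0]
ft_force: [0.5, -0.2, 0.8]
grip_width: 0.0166
grip_force: 6.0
```

```bash
python3 st.py
```

```text
27.9 p [ 0.4353 -0.3144  0.0678] yaw 0.1992 f [ 0.5011 -0.2369  0.7752] side -0.33 w 0.0166 g 5.99 t [ 0.0396 -0.0135  0.0208]
```

Call:
carry_out:
  motion:
    - {"twist":[0,0,0],"translation":[0,0,-0.0003],"jaw":10}
    - {"twist":[0,0,0],"translation":[0,0,0],"jaw":22}
    - {"twist":[0,0,0],"translation":[0,0,0],"jaw":26}
    - {"twist":[0,0,0],"translation":[0,0,0],"jaw":32}
    - {"twist":[0,0,0],"translation":[0,0,0],"jaw":38}
    - {"twist":[0,0,0],"translation":[0,0,0],"jaw":42}
    - {"twist":[0,0,0],"translation":[0,0,0],"jaw":42}
    - {"twist":[0,0,0],"translation":[0,0,0],"jaw":42}

```text
clock: 28.7
ee_pos: [0.4352, -0.3143, 0.0674]
ee_rot: [0.312, -3.126, 0.0]
ft_force: [0.7, -0.6, 0.7]
grip_width: 0.0371
grip_force: 0.0
```

Call:
carry_out:
  motion:
    - {"twist":[0,0,0],"translation":[0,0,0.005],"jaw":42}
    - {"twist":[0,0,0],"translation":[0,0,0.015],"jaw":42}
    - {"twist":[0,0,0],"translation":[0,0,0.02],"jaw":42}
    - {"twist":[0,0,0],"translation":[0,0,0.025],"jaw":42}
    - {"twist":[0,0,0],"translation":[0,0,0.025],"jaw":42}
    - {"twist":[0,0,0],"translation":[0,0,0.02],"jaw":42}
    - {"twist":[0,0,0],"translation":[0,0,0.015],"jaw":42}
    - {"twist":[0,0,0],"translation":[0,0,0],"jaw":42}

```text
clock: 29.5
ee_pos: [0.4365, -0.3154, 0.1949]
ee_rot: [-0.312, 3.123, -0.006]
ft_force: [0.5, 0.1, 0.7]
grip_width: 0.037
grip_force: 0.0
```

```bash
python3 st.py;  python3 - <<'E'
from h import *
p=imaging.camera_params('wrist'); im,d=shot('wrist','w7.png'); W=world('wrist',d,p=p)
hsv=cv2.cvtColor(im,cv2.COLOR_RGB2HSV);h=hsv[...,0]
m=((h<8)|(h>172))&(hsv[...,1]>110)&(np.abs(W[...,:2]-[.435,-.314]).max(-1)<.03)&(W[...,2]>.05)&(W[...,2]<.12)
g=W[m]; print('red cap',len(g),np.percentile(g,[2,50,98],axis=0))
E
```

```text
29.5 p [ 0.4365 -0.3154  0.1949] yaw 0.1993 f [0.463  0.098  0.6895] side 0.0 w 0.037 g 0.0 t [-0.0364 -0.0674 -0.0158]
red cap 170 [[ 0.4267 -0.3204  0.0829]
 [ 0.4329 -0.3133  0.0878]
 [ 0.4395 -0.307   0.0895]]
```

View pics/w7.png

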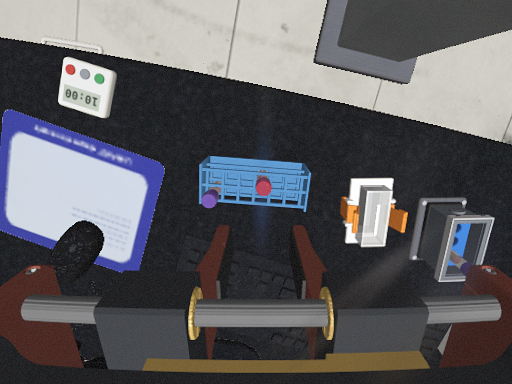

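The red cap sits in the rack at pixel (264,187), top at 88 mm, so the tube is fully home. The cover stands upright at (375,215), and the purple tube is still in the bucket at (457,262).

```bash
python3 -c "
from rig import hand_in
print(hand_in())"
```

```text
the job is handed in; nothing more can be done
None
```

The job is done and handed in at about 29.5 s of 54 s: the cover stands upright on the bench, the red-capped tube is fully home in the rack, and the purple-capped tube is still in the bucket; the hand-in returned no verdict.

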